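# Fit and clamp the amber filter on the flash lamp

### The job

Lay the amber filter into the round recess on top of the flash lamp without dropping it. Then turn the slim silver clamp ring clockwise (seen from above) by its blue lug, until it comes up firm and nips the filter: snug, so that it gives a little under your push, but never forced. Keep off the dark fixed rings above and below the clamp ring, leave the green filter, the jar and the bowl where they are, and let go of everything.

Things in the scene. Friction and masses are not known exactly. Their poses are not given: they have to be found in the camera images.
- lamp: round flash lamp fixed on the desk, facing up. Origin: centre of its underside, on the vertical ring axis. Upwards: ivory housing, 70 mm radius, 0 to 40 mm high; dark lower ring to 66 mm; silver clamp ring, 67 to 79 mm; dark upper ring, 80 to 98 mm, with the recess in its top. Its front is its -x axis: air slots and a red line on the housing's top; a grey box sticks out at its +x
- lower_ring: dark fixed ring under the clamp ring, 50 mm radius; origin on the axis at its underside, 40 mm above the desk, top at 66 mm. A push on it of over 3 N counts as touching it
- upper_ring: dark fixed ring above the clamp ring, 50 mm radius; origin on the axis at its underside, 80 mm above the desk, rim at 98 mm. A push on it of over 3 N counts as touching it
- recess (a point): centre of the floor of the recess in the upper ring: round, 77 mm across, 10 mm deep, floor 88 mm above the desk, rim at 98 mm
- clamp_ring: silver ring, 50 mm radius, 12 mm high, with the blue lug. Origin on the axis at its underside. It turns freely clockwise seen from above, with about 2 N at the lug point, until it comes up firm at a place that differs each time, 0.15 to 0.85 rad past the lamp's front (-x) line, on the lamp's +y side
- lug (a point): blue lug on the clamp ring: radial bar from 50 to 78 mm from the axis, 10 mm wide, 12 mm high (67 to 79 mm above the desk). This point: its mid-height, 65 mm from the axis. It starts from 0.95 rad before to 0.25 rad past the lamp's front line (before: on the lamp's -y side) and swings clockwise past the front towards the lamp's +y side
- nip (a joint): how far the clamp ring is driven past where it comes up firm, rad: 0 while it turns freely; 0.015 to 0.075 well nipped; above is forced. Once firm, it stands still until about 7 N of push at the lug point, then yields 0.033 rad (2.1 mm) for each further 3 N, and stays there when let go. Best pushed to 9.5 to 12 N; 13.5 N is forced
- amber_filter_grip (a point): amber filter (loose, 90 g): round disc, 72 mm across, 6 mm thick, with a black handle bar standing across its middle, 40 mm long (along its x), 12 mm wide (along its y), 24 mm high, top 30 mm above the disc's underside. This point is on its axis, 15 mm above the underside
- amber_filter_foot (a point): centre of the amber filter's underside
- green_filter: a second filter of the same shape in green, not wanted now; origin at the centre of its underside
- paste_jar: white jar with a blue lid, 60 mm across, 65 mm high; origin at the centre of its underside; leave alone
- water_bowl: empty white plastic bowl, 110 mm across, 55 mm high; origin at the centre of its underside; leave alone
Things that resemble listed ones, but are neither listed nor needed, are in the scene too. What is shaped like the part that bears amber_filter_grip but purple is not meant. There is more than one size of the lamp; the job needs the larger.

How it is judged:
On the way, in this order (a step that is already met when the one before it is completed fails the run):
1. the amber filter lies flat in the recess, let go, the ring not yet nipped (horizontal distance between amber_filter_foot and recess below 0.005 m and distance between amber_filter_foot and recess below 0.0055 m and angle between amber_filter_foot's own z axis and vertical below 0.06 rad and contact force between the fingers and amber_filter below 0.1 N and value of joint nip below 0.01 rad), for 0.2 s.
2. the clamp ring is driven into its nip (value of joint nip above 0.015 rad and y of lug in the frame of lamp above 0.005 m), for 0.2 s.
At the end, for the whole second after the job is handed in: The amber filter rests flat in the recess (within 5 mm of its centre and height, tilt under 0.06 rad, at rest); the clamp ring has been driven 0.015 to 0.075 rad into its nip and stays there, its lug more than 5 mm past the lamp's front line (all of step 2 and horizontal distance between amber_filter_foot and recess below 0.005 m and distance between amber_filter_foot and recess below 0.0055 m and angle between amber_filter_foot's own z axis and vertical below 0.06 rad and linear speed of amber_filter below 0.02 m/s and value of joint nip below 0.075 rad); the robot touches nothing.
It fails at once if the clamp ring is forced: driven over 0.075 rad into its nip (value of joint nip above 0.075 rad).
It fails at once if the robot pushes on the upper fixed ring with over 3 N (contact force between any of the fingers, the arm and upper_ring above 3 N).
It fails at once if the robot pushes on the lower fixed ring with over 3 N (contact force between any of the fingers, the arm and lower_ring above 3 N).
It fails at once if the amber filter is dropped (falls free at over 0.5 m/s) (linear speed of amber_filter above 0.5 m/s and contact force between the fingers and amber_filter below 0.1 N).
It fails at once if the green filter, the jar or the bowl is shifted by over 20 mm (distance of any of green_filter, paste_jar, water_bowl from where it was at the start of the episode above 0.02 m).
It also fails if it takes over 72 s, if anything falls off the work surface, if the arm or the gripper's body presses on something with over 40 N, if the wrist force passes 120 N, or if a joint passes its speed limit or range.

### The arm

A 6-joint arm with a two-finger parallel gripper is mounted at the origin on the work surface. World frame = base frame: x ahead of the robot, y to its left, z up, the work surface at z = 0. Lengths are in m, angles in rad, forces in N, time in s.
With the tool pointing down it reaches from about 0.325 to 0.9 m from the base axis. Payload 6.1 kg.
Tool frame: the origin (TCP) lies at the centre of the arm's flange, where the gripper is bolted on; the fingertips stand 182 mm ahead of it and the grasp point (between the pads) lies 164 mm ahead of it; x points along the fingers, y is the direction in which the jaws open and shut, and the axes are right-handed (so a half turn about x gives the same grasp; the last joint's range is limited). The gripper opens to 87 mm and grips with 3 to 60 N. Pads are 19 mm wide; open, the fingers measure 117 mm over their backs; the gripper's body (75 mm by 190 mm) begins 51 mm behind the grasp point.
Start: joints at [1.037, 0.22, 1.526, -0, 1.395, -0.126], TCP at [0.248, 0.574, 0.405] pointing down, gripper open.
Joint ranges: [-2.98, 2.98], [-0.91, 2.08], [0.09, 2.57], [-1.24, 4.39], [0.2, 2.65], [-2.68, 2.68]. Speed limits (rad/s): [2.57, 2.57, 3.01, 3.14, 3.14, 3.14].

### API

Orientations are given as a unit quaternion [w, x, y, z].
In Python, from station import manip gives the robot as it stands. The module is installed in compiled form; this text tells all that it offers.
- The arm moves only by the shell command python3 -m crank 'ROWS' [FORCE]. ROWS is JSON, a list of rows, each a list of 7 numbers: the finger opening in m, from 0 to 0.087, then the shift along the world's x, y, z in m, then the turn, a rotation vector about the world's x, y, z in degrees. In form: [[jaw, tx, ty, tz, rx, ry, rz], ...]. A call has 1 to 12 rows; each row is the pose to reach, as a shift and turn from the pose commanded when the call began; what a row does not reach only later rows make up. A row lasts 1/12 s, in which the tool goes at most 41.7 mm and 7.16 degrees, less where a joint would pass 70% of its speed; a pose out of reach is approached as far as the arm can. A call with a gripper value outside its range is refused whole. The fingers move at their own pace and stop on an object; FORCE is the grip in N (left out, the last holds). Time passes only in rows, so rows that repeat a pose let the fingers close. It gives the time, the measured TCP pose, the force and the opening at its end, in the units of the state.
- manip.get_obs(): the state, without advancing time (a new reading comes with each control period).
- manip.grab_frame(name): name is "side" or "top" or "wrist"; returns a dict with "pixels" (384x512x3 uint8, red, green, blue), "depth" (384x512 float32, m along the optical axis (not along the pixel's ray), 0 where there is no reading), "intrinsics" (3x3 intrinsics, pixels), "rvec" (rotation vector, rad) and "tvec" (3), from world to camera coordinates, as OpenCV has them. Camera axes: x right, y down, z forward; pixel columns grow to the right and rows downward; lengths in m; the calibration is good to about 2 mm. A picture is of the moment at which its call begins.
- manip.finish_job(): hands the job in, once; it reports no verdict.
The state is a dict: "clock": time; "joints": joint angles; "qvel": joint speeds; "tau": joint torques, N m; "ee_pos": TCP position; "tcp_rot": TCP orientation; "contact_force": force on the tool from outside, world axes, zero at the start; "wrist_torque": the same for the moment, N m; "grip_width": finger opening in m.
Only numpy, scipy, OpenCV 4.12 (cv2) and the standard library are available. Lean on these libraries where they do the work, as an engineer would, in place of code of your own. Each camera call takes 0.05 s, during which the arm holds its last target.

## Working session

There is one attempt and no reset: what is moved stays moved. The work goes in short steps, Python scripts to look and compute and a shell command to move; the robot and the scene stay as the last step left them, time stands still between calls to the robot, and variables do not carry over. Pictures are saved under pics/ and viewed, and the job is handed in when it is done.

```bash
mkdir -p pics; cat > h.py <<'E'
import numpy as np, cv2
from station import manip
def grab(n,save=None):
    f=manip.grab_frame(n)
    if save: cv2.imwrite('pics/'+save, f['pixels'][:,:,::-1])
    R=cv2.Rodrigues(np.array(f['rvec'],float))[0]; t=np.array(f['tvec'],float).ravel(); K=np.array(f['intrinsics'])
    d=f['depth']; v,u=np.indices(d.shape)
    P=np.stack([(u-K[0,2])/K[0,0]*d,(v-K[1,2])/K[1,1]*d,d],-1)
    W=(P-t)@R
    W[d==0]=np.nan
    return f['pixels'],W,(K,R,t)
E
python3 - <<'E'
from h import *
print(manip.get_obs())
for n in ['top','side','wrist']:
    p,W,c=grab(n,n+'0.png'); print(n,-c[1].T@c[2])
    np.savez('/tmp/'+n+'0.npz',p=p,W=W)
E
```

```text
{'clock': 0.0, 'joints': array([ 1.03694381e+00,  2.21217899e-01,  1.52760643e+00, -4.16743020e-05,
        1.39466061e+00, -1.26120665e-01]), 'qvel': array([-3.48988198e-04,  9.89075744e-04,  1.47401951e-03,  2.10220252e-03,
        1.43767911e-03,  6.88669488e-05]), 'tau': array([ 1.55831574e-03, -4.94596839e+01, -3.87381148e+01,  7.01477844e-02,
        5.68106747e-02, -1.39472863e-04]), 'ee_pos': array([0.24771623, 0.57352592, 0.40364448]), 'tcp_rot': array([ 0.69226061,  0.14251827,  0.69266674, -0.14379353]), 'contact_force': array([0.03784205, 0.00151405, 0.24390384]), 'wrist_torque': array([-0.01966394, -0.0020887 ,  0.03102963]), 'grip_width': 0.08696450954179583}
top [ 0.43629433 -0.00853085  0.92813567]
side [0.30168867 0.48580894 0.67589232]
wrist [0.17116622 0.60550121 0.38437341]
```

View pics/top0.png

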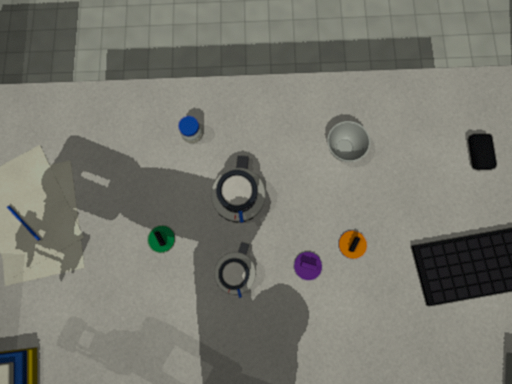

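View pics/side0.png

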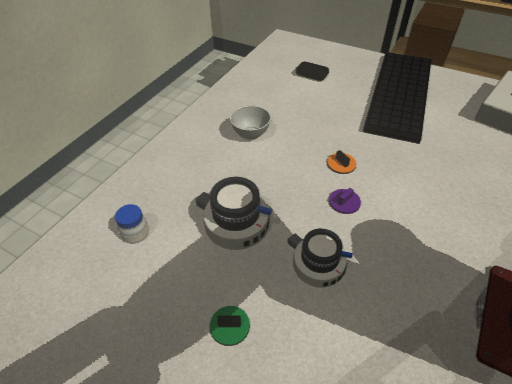

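View pics/wrist0.png

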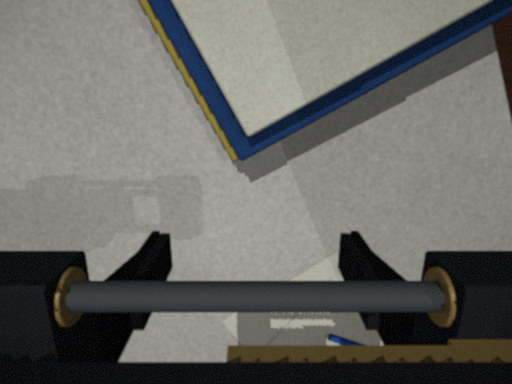

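The top view shows the large lamp at about (238,189), the small one at (235,272), the amber filter at (353,244), purple at (308,265), green at (161,238), the jar at (189,127) and the bowl at (348,140). Next I'll measure these.

```bash
python3 - <<'E'
from h import *
for n,pts in (('top',dict(lamp=(238,189),small=(235,272),amber=(353,244),green=(161,238),jar=(189,127),bowl=(348,140),purple=(308,265))),):
    z=np.load('/tmp/%s0.npz'%n);W=z['W'];p=z['p']
    for k,(u,v) in pts.items(): print(k,W[v,u].round(4))
    print('img axes',(W[250,300]-W[250,280]).round(3),(W[330,290]-W[310,290]).round(3))
def circ(P):
    A=np.c_[2*P,np.ones(len(P))];s=np.linalg.lstsq(A,(P**2).sum(1),rcond=None)[0]
    return s[:2],np.sqrt(s[2]+s[:2]@s[:2])
for n in ('top','side'):
    z=np.load('/tmp/%s0.npz'%n);W=z['W'];p=z['p'].astype(int)
    hsv=cv2.cvtColor(z['p'],cv2.COLOR_RGB2HSV)
    am=(abs(hsv[...,0].astype(int)-14)<8)&(hsv[...,1]>170)&(hsv[...,2]>120)&(W[...,2]<.03)
    P=W[am]; print(n,'amber',am.sum(),np.nanmin(P,0).round(4),np.nanmax(P,0).round(4))
    c=(np.nanmin(P,0)+np.nanmax(P,0))/2; print(c.round(4))
    (cx,cy),r=cv2.minEnclosingCircle(P[:,:2].astype(np.float32)); print('mec',cx,cy,r)
    # handle: points near c, z>0.018
    m=(np.hypot(W[...,0]-c[0],W[...,1]-c[1])<.035)&(W[...,2]>.022)
    H=W[m]; 
    rr=cv2.minAreaRect(H[:,:2].astype(np.float32)); print('handle',m.sum(),rr, H[:,2].max()); 
    e=np.linalg.eigh(np.cov(H[:,:2].T)); print('dir',np.degrees(np.arctan2(e[1][1,1],e[1][0,1])),H[:,:2].mean(0))
    L=W[180 if n=='top' else 205,238]
    m=(np.hypot(W[...,0]-L[0],W[...,1]-L[1])<.08)&(W[...,2]>.093)&(W[...,2]<.105)
    print('rim',m.sum(),circ(W[m][:,:2]),cv2.minEnclosingCircle(W[m][:,:2].astype(np.float32)),np.median(W[m][:,2]))
    c=circ(W[m][:,:2])[0]
    b=(abs(hsv[...,0].astype(int)-112)<15)&(hsv[...,1]>120)&(np.hypot(W[...,0]-c[0],W[...,1]-c[1])<.1)
    B=W[b]; print('lug',b.sum(),B.mean(0),B.min(0),B.max(0)); d=np.nanmedian(B[:,:2],0)-c; print('ang',np.degrees(np.arctan2(d[1],d[0])),np.hypot(*d))
    rd=((hsv[...,0]<8)|(hsv[...,0]>172))&(hsv[...,1]>130)&(np.hypot(W[...,0]-c[0],W[...,1]-c[1])<.1)
    B=W[rd]; print('red',rd.sum());
    if rd.sum(): d=np.nanmedian(B[:,:2],0)-c; print('ang',np.degrees(np.arctan2(d[1],d[0])),np.hypot(*d))
    # grey box: z between .005 and .05, radius .075-.11
    rr=np.hypot(W[...,0]-c[0],W[...,1]-c[1]);bx=(rr>.076)&(rr<.12)&(W[...,2]>.012)&(W[...,2]<.06)
    d=W[bx][:,:2].mean(0)-c;print('box',bx.sum(),np.degrees(np.arctan2(d[1],d[0])),np.hypot(*d))
    I=cv2.resize(z['p'][130:260,170:310] if n=='top' else z['p'][150:270,170:310],None,fx=5,fy=4.5,interpolation=cv2.INTER_CUBIC)
    cv2.imwrite('pics/%slamp.png'%n,I[:590,:,::-1])
E
```

```text
lamp [0.6033 0.0385 0.0894]
small [0.4072 0.0506 0.0656]
amber [ 0.467  -0.2414  0.0326]
green [0.4943 0.2399 0.0292]
jar [0.7758 0.1641 0.0644]
bowl [ 0.746  -0.2571  0.0068]
purple [ 0.4186 -0.1281  0.0275]
img axes [-0.001 -0.052 -0.002] [-0.048  0.002 -0.006]
top amber 434 [ 0.4351 -0.2812  0.0025] [ 0.5014 -0.2121  0.0104]
[ 0.4683 -0.2467  0.0064]
mec 0.46850964426994324 -0.2465495467185974 0.03503977507352829
handle 90 ((0.46805864572525024, -0.2462313324213028), (0.012594329193234444, 0.04035186395049095), 58.3577880859375) 0.033220729471532644
dir 149.38242876921996 [ 0.46799915 -0.24533369]
rim 562 (array([0.60177126, 0.04311221]), np.float64(0.04415431586057524)) ((0.6023486256599426, 0.04332758113741875), 0.04986215755343437) 0.09812261860648328
lug 44 [0.54084114 0.03433561 0.07781243] [0.52648021 0.02851587 0.0377462 ] [0.55399141 0.04019628 0.08622395]
ang -171.74214127914914 0.06120361597386608
red 0
box 131 -7.768075715975145 0.08921699315957858
side amber 261 [ 0.4317 -0.2803  0.0019] [ 0.5001 -0.2098  0.0092]
[ 0.4659 -0.245   0.0055]
mec 0.4657750427722931 -0.24450327455997467 0.03591896593570709
handle 81 ((0.46642792224884033, -0.24339959025382996), (0.013979021459817886, 0.03789382800459862), 59.61959457397461) 0.031654310989754
dir 150.33956337521002 [ 0.46643407 -0.24145783]
rim 685 (array([0.60031362, 0.04672596]), np.float64(0.04430783420581539)) ((0.6005972623825073, 0.04535885900259018), 0.050657257437705994) 0.09772118696878038
lug 39 [0.53714073 0.0370741  0.0788685 ] [0.52525027 0.03216    0.07652864] [0.54919563 0.04145537 0.0816123 ]
ang -171.29304451001556 0.06523519790126285
red 4
ang 174.13208349598338 0.059174434287405014
box 155 -5.759372927319534 0.09265377298874827
```

View pics/toplamp.png

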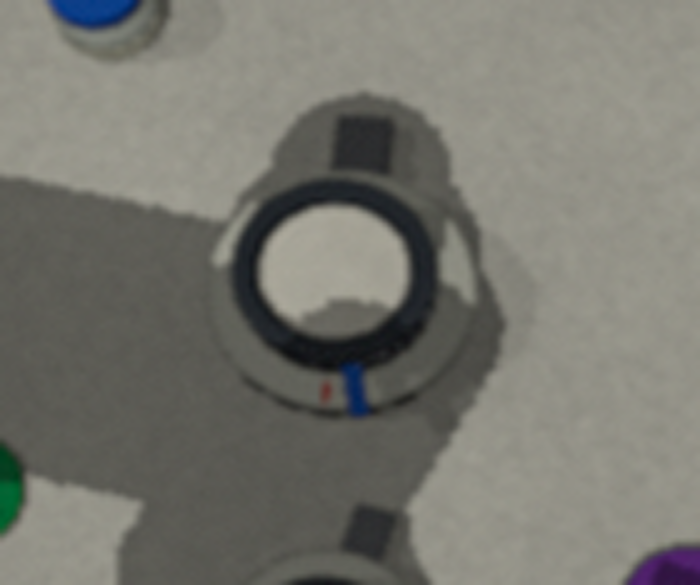

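View pics/sidelamp.png

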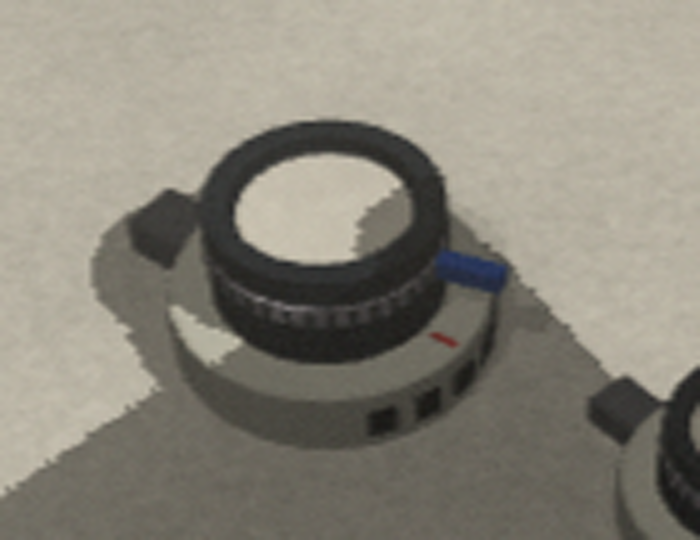

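```bash
python3 - <<'E'
from h import *
from scipy.spatial.transform import Rotation as Ro
o=manip.get_obs();q=o['tcp_rot'];R=Ro.from_quat(q[[1,2,3,0]]).as_matrix();print(R.round(3))
print(np.degrees(np.arctan2(R[1,1],R[0,1])))
t=np.array([0.467,-0.2455,0.30]);print(t-o['ee_pos'])
E
```

```text
[[-0.001  0.397  0.918]
 [-0.001  0.918 -0.397]
 [-1.    -0.002 -0.   ]]
66.63463194005385
[ 0.21924665 -0.81906652 -0.1038624 ]
```

```bash
python3 -m crank '[[0.05,0.1,-0.38,0,0,0,-6.7],[0.05,0.1,-0.38,0,0,0,-6.7],[0.05,0.1,-0.38,0,0,0,-6.7],[0.05,0.1,-0.38,0,0,0,-6.7],[0.05,0.1,-0.38,0,0,0,-6.7],[0.05,0.1,-0.38,0,0,0,-6.7],[0.05,0.1,-0.38,0,0,0,-6.7],[0.05,0.1,-0.38,0,0,0,-6.7],[0.05,0.1,-0.38,0,0,0,-6.7],[0.05,0.1,-0.38,0,0,0,-6.7],[0.05,0.1,-0.38,0,0,0,-6.7],[0.05,0.1,-0.38,0,0,0,-6.7]]'
python3 -m crank '[[0.05,0.119,-0.4395,-0.1,0,0,0],[0.05,0.119,-0.4395,-0.1,0,0,0],[0.05,0.119,-0.4395,-0.1,0,0,0],[0.05,0.119,-0.4395,-0.1,0,0,0],[0.05,0.119,-0.4395,-0.1,0,0,0],[0.05,0.119,-0.4395,-0.1,0,0,0],[0.05,0.119,-0.4395,-0.1,0,0,0],[0.05,0.119,-0.4395,-0.1,0,0,0],[0.05,0.119,-0.4395,-0.1,0,0,0],[0.05,0.119,-0.4395,-0.1,0,0,0],[0.05,0.119,-0.4395,-0.1,0,0,0],[0.05,0.119,-0.4395,-0.1,0,0,0]]' 
python3 - <<'E'
from h import *
from scipy.spatial.transform import Rotation as Ro
o=manip.get_obs();q=o['tcp_rot'];R=Ro.from_quat(q[[1,2,3,0]]).as_matrix();print(R.round(3),o['ee_pos'],o['contact_force'])
print(np.degrees(np.arctan2(R[1,1],R[0,1])))
p,W,c=grab('wrist','w1.png'); np.savez('/tmp/w1.npz',p=p,W=W)
m=(W[...,2]>.022)&(W[...,2]<.04)&(np.hypot(W[...,0]-.467,W[...,1]+.2455)<.035)
H=W[m]; print(m.sum(),cv2.minAreaRect(H[:,:2].astype(np.float32)))
e=np.linalg.eigh(np.cov(H[:,:2].T)); print('dir',np.degrees(np.arctan2(e[1][1,1],e[1][0,1])),H[:,:2].mean(0),np.median(H[:,2]))
E
```

```text
clock: 1.15
ee_pos: [0.348, 0.1931, 0.4048]
tcp_rot: [0.683, 0.185, 0.683, -0.184]
contact_force: [-0.4, 0.3, -0.1]
grip_width: 0.0504
clock: 2.15
ee_pos: [0.4683, -0.2492, 0.3027]
tcp_rot: [0.683, 0.184, 0.683, -0.184]
contact_force: [-0.8, 0.2, 0.8]
grip_width: 0.0499
[[-0.001  0.502  0.865]
 [-0.001  0.865 -0.502]
 [-1.    -0.001 -0.   ]] [ 0.4682974  -0.24917718  0.30274186] [-0.81822919  0.19577822  0.83530102]
59.848258779092966
795 ((0.4658871591091156, -0.24718359112739563), (0.011649321764707565, 0.03998805582523346), 59.639347076416016)
dir 148.99478423970064 [ 0.46456139 -0.24661265] 0.030541323309226473
```

View pics/w1.png

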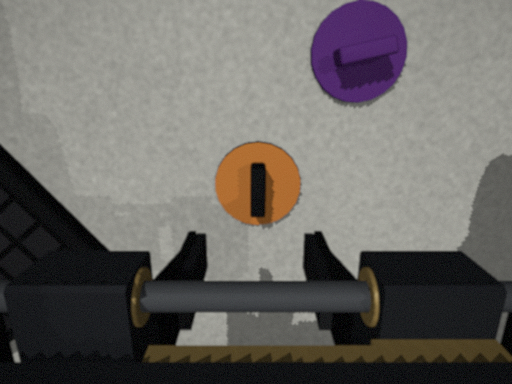

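The wrist view shows the amber handle at (258,190), centred between the fingers and aligned with them. I'll go down and grip.

```bash
python3 -m crank '[[0.04,0,-0.0005,-0.04,0,0,0],[0.04,0,-0.0005,-0.07,0,0,0],[0.04,0,-0.0005,-0.09,0,0,0],[0.04,0,-0.0005,-0.1,0,0,0],[0.04,0,-0.0005,-0.106,0,0,0],[0.04,0,-0.0005,-0.112,0,0,0],[0.04,0,-0.0005,-0.112,0,0,0],[0.04,0,-0.0005,-0.112,0,0,0]]' 15
python3 -m crank '[[0.0,0,0,0,0,0,0],[0.0,0,0,0,0,0,0],[0.0,0,0,0,0,0,0],[0.0,0,0,0,0,0,0],[0.0,0,0,0,0,0,0],[0.0,0,0,0,0,0,0],[0.0,0,0,0,0,0,0],[0.0,0,0,0,0,0,0]]' 15
```

```text
clock: 2.87
ee_pos: [0.4676, -0.2462, 0.1939]
tcp_rot: [0.684, 0.183, 0.682, -0.183]
contact_force: [-0.4, -0.0, -0.1]
grip_width: 0.0404
clock: 3.53
ee_pos: [0.4669, -0.2464, 0.193]
tcp_rot: [0.683, 0.183, 0.683, -0.183]
contact_force: [-1.1, 1.0, 1.8]
grip_width: 0.0118
```

```bash
python3 -m crank '[[0.0,0,0,0.01,0,0,0],[0.0,0,0,0.03,0,0,0],[0.0,0,0,0.06,0,0,0],[0.0,0,0,0.1,0,0,0],[0.0,0,0,0.135,0,0,0],[0.0,0,0,0.15,0,0,0],[0.0,0,0,0.15,0,0,0],[0.0,0,0,0.15,0,0,0],[0.0,0,0,0.15,0,0,0]]' 20
python3 - <<'E'
from h import *
from scipy.spatial.transform import Rotation as Ro
o=manip.get_obs();q=o['tcp_rot'];T=o['ee_pos']; print(T)
for n in ('wrist','top','side'):
    p,W,c=grab(n,n+'2.png')
    hsv=cv2.cvtColor(p,cv2.COLOR_RGB2HSV)
    am=(abs(hsv[...,0].astype(int)-14)<8)&(hsv[...,1]>150)&(hsv[...,2]>60)&(W[...,2]>.1)
    if am.sum()<20: print(n,am.sum()); continue
    P=W[am]; 
    P=P[abs(P[:,2]-np.median(P[:,2]))<.006]
    print(n,am.sum(),cv2.minEnclosingCircle(P[:,:2].astype(np.float32)),np.median(P[:,2]))
    A=np.c_[P[:,:2]-T[:2],np.ones(len(P))];print('slope',np.linalg.lstsq(A,P[:,2],rcond=None)[0])
E
```

```text
clock: 4.28
ee_pos: [0.4663, -0.2458, 0.3412]
tcp_rot: [0.682, 0.184, 0.684, -0.183]
contact_force: [0.4, 0.5, -1.4]
grip_width: 0.0121
[ 0.46625549 -0.24579552  0.34116101]
wrist 6066 ((0.4633987247943878, -0.24569271504878998), 0.034943677484989166) 0.15496270263507123
slope [ 0.00613756 -0.00375134  0.1550774 ]
top 230 ((0.46522364020347595, -0.24255357682704926), 0.03357574716210365) 0.15412758975800261
slope [ 0.0021959  -0.0091323   0.15426335]
side 356 ((0.46300479769706726, -0.24220843613147736), 0.036700014024972916) 0.15306359429882627
slope [0.00857696 0.00251666 0.15314439]
```

View pics/wrist2.png

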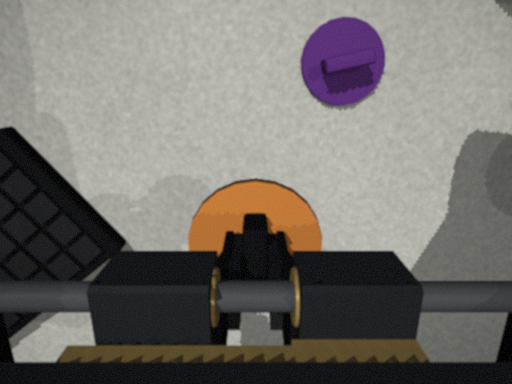

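View pics/side2.png

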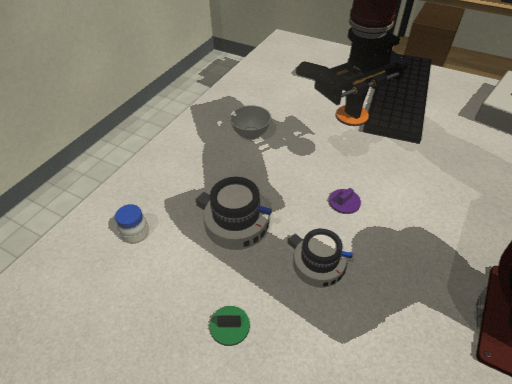

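The disc is level in the grip and its underside is about 0.15 m up. I'll carry it over the lamp.

```bash
python3 -m crank '[[0.0,0.012,0.025,0,0,0,0],[0.0,0.025,0.055,0,0,0,0],[0.0,0.04,0.087,0,0,0,0],[0.0,0.054,0.117,0,0,0,0],[0.0,0.067,0.145,0,0,0,0],[0.0,0.08,0.174,0,0,0,0],[0.0,0.094,0.204,0,0,0,0],[0.0,0.108,0.234,0,0,0,0],[0.0,0.12,0.26,0,0,0,0],[0.0,0.129,0.28,0,0,0,0],[0.0,0.134,0.2905,0,0,0,0],[0.0,0.134,0.2905,0,0,0,0]]'
python3 -m crank '[[0.0,0,0,-0.015,0,0,0],[0.0,0,0,-0.03,0,0,0],[0.0,0,0,-0.035,0,0,0],[0.0,0,0,-0.035,0,0,0],[0.0,0,0,-0.035,0,0,0],[0.0,0,0,-0.035,0,0,0],[0.0,0,0,-0.035,0,0,0]]'
cat > m.py <<'E'
from h import *
import sys
from scipy.optimize import least_squares
tag=sys.argv[1]
o=manip.get_obs();T=o['ee_pos']; print(T,o['contact_force'])
def edgefit(P2,r):
    hull=cv2.convexHull(P2.astype(np.float32))[:,0]
    f=lambda c:np.hypot(hull[:,0]-c[0],hull[:,1]-c[1])-r
    return least_squares(f,hull.mean(0),loss='soft_l1',f_scale=.001).x
for n in ('wrist','top','side'):
    p,W,c=grab(n,n+tag+'.png')
    hsv=cv2.cvtColor(p,cv2.COLOR_RGB2HSV)
    am=(abs(hsv[...,0].astype(int)-14)<8)&(hsv[...,1]>150)&(hsv[...,2]>60)&(W[...,2]>.08)
    if am.sum()<20: print(n,am.sum()); continue
    P=W[am]; zz=np.median(P[:,2]);P=P[abs(P[:,2]-zz)<.006]
    print(n,am.sum(),cv2.minEnclosingCircle(P[:,:2].astype(np.float32)),zz,edgefit(P[:,:2],.036))
    m=(np.hypot(W[...,0]-.601,W[...,1]-.0445)<.065)&(abs(W[...,2]-.098)<.005)&~am
    R=W[m]; print('  rim',m.sum(),cv2.minEnclosingCircle(R[:,:2].astype(np.float32)) if m.sum() else '')
E
python3 m.py 3
```

```text
clock: 5.43
ee_pos: [0.6011, 0.0462, 0.3413]
tcp_rot: [0.682, 0.183, 0.684, -0.182]
contact_force: [-0.2, 0.5, -1.2]
grip_width: 0.0123
clock: 6.02
ee_pos: [0.6012, 0.0438, 0.3089]
tcp_rot: [0.683, 0.184, 0.682, -0.183]
contact_force: [-0.6, -0.5, -1.4]
grip_width: 0.0118
[0.60122678 0.04380325 0.30886994] [-0.56642837 -0.53324186 -1.36665374]
wrist 6184 ((0.5975778698921204, 0.044528085738420486), 0.035737112164497375) 0.12261156795975373 [0.60056738 0.04285157]
  rim 5294 ((0.5994744300842285, 0.042670078575611115), 0.04990380257368088)
top 117 ((0.560335636138916, 0.0468265675008297), 0.007448716554790735) 0.20466432099274048 [0.52988451 0.06481618]
  rim 162 ((0.5768072605133057, 0.06006366014480591), 0.0373372882604599)
side 487 ((0.6008796095848083, 0.04595595598220825), 0.036403775215148926) 0.12170556583553392 [0.60094224 0.04602204]
  rim 471 ((0.60109543800354, 0.04620792344212532), 0.05060082674026489)
```

View pics/side3.png

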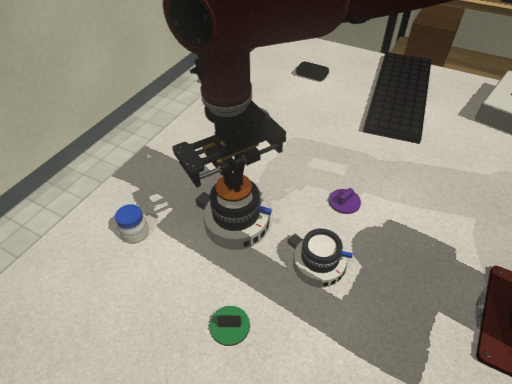

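View pics/wrist3.png

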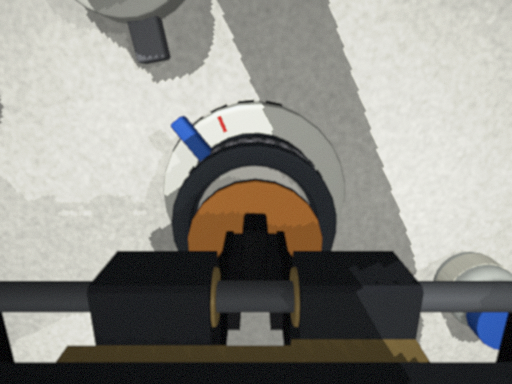

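The side and wrist views put the disc and the rim concentric within about 1 mm. I'll lower it gradually and watch the force.

```bash
python3 -m crank '[[0.0,0,0,-0.008,0,0,0],[0.0,0,0,-0.014,0,0,0],[0.0,0,0,-0.017,0,0,0],[0.0,0,0,-0.019,0,0,0],[0.0,0,0,-0.021,0,0,0],[0.0,0,0,-0.022,0,0,0],[0.0,0,0,-0.022,0,0,0],[0.0,0,0,-0.022,0,0,0]]'
python3 -m crank '[[0.0,0,0,-0.001,0,0,0],[0.0,0,0,-0.002,0,0,0],[0.0,0,0,-0.003,0,0,0],[0.0,0,0,-0.004,0,0,0],[0.0,0,0,-0.004,0,0,0],[0.0,0,0,-0.004,0,0,0],[0.0,0,0,-0.004,0,0,0]]'; python3 m.py 4
```

```text
clock: 6.83
ee_pos: [0.6009, 0.0443, 0.2858]
tcp_rot: [0.683, 0.183, 0.683, -0.183]
contact_force: [-0.4, -0.0, -1.6]
grip_width: 0.0119
clock: 7.42
ee_pos: [0.6009, 0.0443, 0.2817]
tcp_rot: [0.683, 0.183, 0.683, -0.183]
contact_force: [0.1, -1.0, -1.1]
grip_width: 0.0115
[0.60087546 0.04425895 0.28171971] [ 0.12226683 -0.95043824 -1.06538602]
wrist 6216 ((0.5992449522018433, 0.044361572712659836), 0.036436937749385834) 0.09549099280642995 [0.5998437  0.04336768]
  rim 6785 ((0.5998854637145996, 0.042555615305900574), 0.050042178481817245)
top 152 ((0.4550323486328125, 0.039659347385168076), 0.019011063501238823) 0.5479927127261499 [0.42648061 0.04874138]
  rim 153 ((0.5746700763702393, 0.0591164231300354), 0.03749397397041321)
side 460 ((0.5995144844055176, 0.04449653998017311), 0.03803975135087967) 0.09489743555883284 [0.60132465 0.04505608]
  rim 585 ((0.6003963351249695, 0.04549828916788101), 0.05102350190281868)
```

```bash
python3 -m crank '[[0.0,0,0,-0.0005,0,0,0],[0.0,0,0,-0.001,0,0,0],[0.0,0,0,-0.001,0,0,0],[0.0,0,0,-0.001,0,0,0]]'
python3 -m crank '[[0.0,0,0,-0.0005,0,0,0],[0.0,0,0,-0.0005,0,0,0],[0.0,0,0,-0.0005,0,0,0],[0.0,0,0,-0.0005,0,0,0]]'
```

```text
clock: 7.9
ee_pos: [0.6009, 0.0442, 0.281]
tcp_rot: [0.683, 0.183, 0.683, -0.183]
contact_force: [-0.4, 0.7, 0.8]
grip_width: 0.0118
clock: 8.23
ee_pos: [0.6009, 0.0443, 0.281]
tcp_rot: [0.683, 0.183, 0.683, -0.183]
contact_force: [-3.0, -0.0, 5.8]
grip_width: 0.0119
```

Contact with the recess floor: 5.8 N upwards, and the height has stopped changing. I'll release and lift.

```bash
python3 -m crank '[[0.018,0,0,0.0005,0,0,0],[0.022,0,0,0.0005,0,0,0],[0.026,0,0,0.0005,0,0,0],[0.03,0,0,0.0005,0,0,0],[0.03,0,0,0.0005,0,0,0],[0.03,0,0,0.01,0,0,0],[0.03,0,0,0.03,0,0,0],[0.03,0,0,0.06,0,0,0],[0.03,0,0,0.1,0,0,0],[0.03,0,0,0.12,0,0,0],[0.03,0,0,0.12,0,0,0],[0.03,0,0,0.12,0,0,0]]'; python3 m.py 5
python3 - <<'E'
from h import *
p,W,c=grab('wrist')
c0=np.array([.600,.0436])
hsv=cv2.cvtColor(p,cv2.COLOR_RGB2HSV)
r=np.hypot(W[...,0]-c0[0],W[...,1]-c0[1])
b=(abs(hsv[...,0].astype(int)-112)<15)&(hsv[...,1]>120)&(r<.09)&(r>.045)&(W[...,2]>.06)
B=W[b];print('lug',b.sum(),cv2.minAreaRect(B[:,:2].astype(np.float32)),np.median(B[:,2]))
am=(abs(hsv[...,0].astype(int)-14)<8)&(hsv[...,1]>150)&(W[...,2]>.08)
P=W[am];print(np.linalg.lstsq(np.c_[P[:,:2]-c0,np.ones(len(P))],P[:,2],rcond=None)[0])
E
```

```text
clock: 9.23
ee_pos: [0.6013, 0.0442, 0.403]
tcp_rot: [0.685, 0.184, 0.681, -0.183]
contact_force: [0.5, 0.6, -0.6]
grip_width: 0.03
[0.60132328 0.04424345 0.40302409] [ 0.54827519  0.60493726 -0.56093664]
wrist 4516 ((0.6011281609535217, 0.04258180782198906), 0.03727824240922928) 0.09479008066728736 [0.60062069 0.04326342]
  rim 4355 ((0.6002051830291748, 0.04221948981285095), 0.050162460654973984)
top 222 ((0.589219331741333, 0.05937625840306282), 0.03026903048157692) 0.09425307254771684 [0.60259959 0.04370842]
  rim 186 ((0.5869346261024475, 0.064846932888031), 0.0409792996942997)
side 546 ((0.6026932001113892, 0.04378693178296089), 0.03792949020862579) 0.09416678099613249 [0.60083755 0.04473087]
  rim 721 ((0.5996233820915222, 0.04500306397676468), 0.051534589380025864)
lug 836 ((0.5733468532562256, 0.05801190808415413), (0.15969447791576385, 0.06438900530338287), 60.20334243774414) 0.2907343243007772
[-0.21649105  0.09234215  0.0993314 ]
```

View pics/wrist5.png

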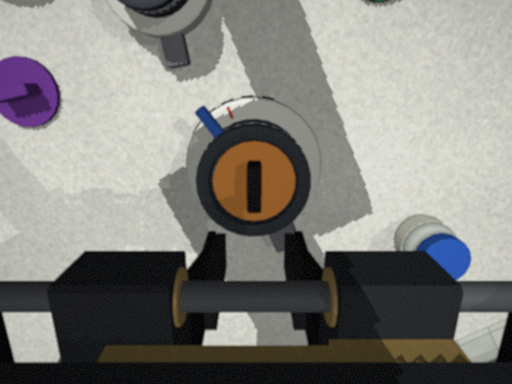

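View pics/side5.png

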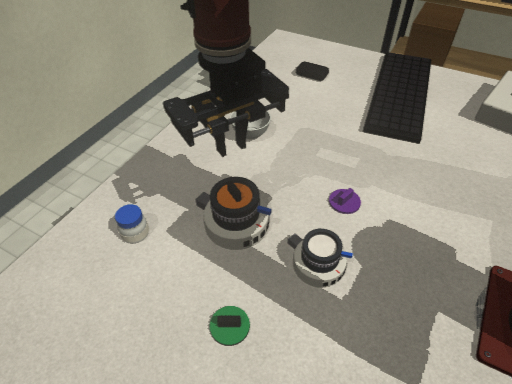

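The amber filter is seated: its top is at 0.094 m and it is concentric with the rim at (254,180). The lug is at (209,122) in the wrist view. Now to plan the push.

```bash
python3 - <<'E'
from h import *
p,W,c=grab('wrist')
c0=np.array([.6007,.0440])
hsv=cv2.cvtColor(p,cv2.COLOR_RGB2HSV)
r=np.hypot(W[...,0]-c0[0],W[...,1]-c0[1])
b=(abs(hsv[...,0].astype(int)-112)<15)&(hsv[...,1]>120)&(r<.09)&(r>.048)&(abs(W[...,2]-.078)<.006)
B=W[b];print('lug',b.sum(),cv2.minAreaRect(B[:,:2].astype(np.float32)),np.median(B[:,2]))
d=B[:,:2].mean(0)-c0;print(np.degrees(np.arctan2(d[1],d[0])),np.hypot(*d))
for th in (np.radians(np.degrees(np.arctan2(d[1],d[0]))%360),):
    er=np.array([np.cos(th),np.sin(th)]);et=np.array([np.sin(th),-np.cos(th)])
    print('center start 40mm behind', c0+.068*er-.04*et, 'yaw',np.degrees(np.arctan2(et[1],et[0])))
# fingers closed shape?
E
```

```text
lug 334 ((0.5372366905212402, 0.034522831439971924), (0.027121640741825104, 0.0088160689920187), 8.22867202758789) 0.07973285506819983
-171.83622268124716 0.06394580264769892
center start 40mm behind [ 0.53906922 -0.00525086] yaw 98.16377731875285
```

```bash
python3 -m crank '[[0,-0.062,-0.05,0,0,0,38],[0,-0.062,-0.05,0,0,0,38],[0,-0.062,-0.05,0,0,0,38],[0,-0.062,-0.05,0,0,0,38],[0,-0.062,-0.05,0,0,0,38],[0,-0.062,-0.05,0,0,0,38],[0,-0.062,-0.05,-0.03,0,0,38],[0,-0.062,-0.05,-0.06,0,0,38],[0,-0.062,-0.05,-0.09,0,0,38],[0,-0.062,-0.05,-0.1,0,0,38],[0,-0.062,-0.05,-0.1,0,0,38]]' 30
python3 - <<'E'
from h import *
from scipy.spatial.transform import Rotation as Ro
o=manip.get_obs();q=o['tcp_rot'];R=Ro.from_quat(q[[1,2,3,0]]).as_matrix();print(R.round(3),o['ee_pos'],o['contact_force'],o['grip_width'],o['joints'])
print(np.degrees(np.arctan2(R[1,1],R[0,1])))
p,W,c=grab('wrist','wrist6.png');p,W,c=grab('side','side6.png')
E
```

```text
clock: 10.4
ee_pos: [0.5371, -0.0055, 0.2961]
tcp_rot: [0.703, -0.048, 0.708, 0.05]
contact_force: [-0.6, 0.5, -0.5]
grip_width: 0.0001
[[-0.008 -0.138  0.99 ]
 [ 0.001  0.99   0.138]
 [-1.     0.002 -0.008]] [ 0.53710005 -0.00551919  0.29610052] [-0.63487059  0.47306559 -0.51564418] 0.000144020855236611 [-1.57131238e-01  1.20538719e-01  1.85358340e+00 -1.93186220e-05
  1.17578376e+00 -1.86631560e+00]
97.92893262656725
```

View pics/side6.png

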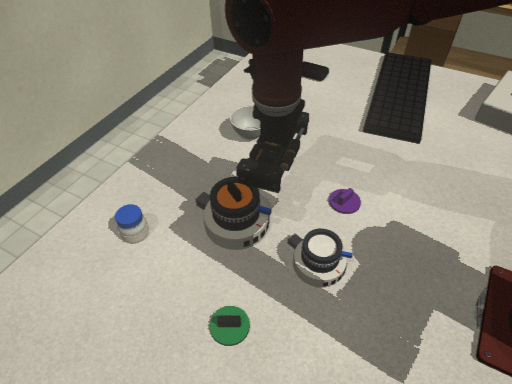

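View pics/wrist6.png

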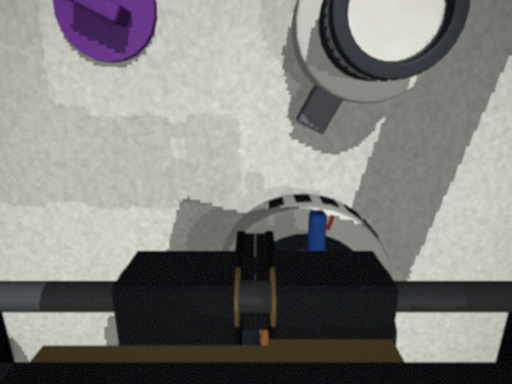

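The wrist view shows the closed fingers at (256,235) and the lug to their right at (317,230), with clear space between. I'll descend beside it.

```bash
python3 -m crank '[[0,0,0,-0.03,0,0,0],[0,0,0,-0.045,0,0,0],[0,0,0,-0.052,0,0,0],[0,0,0,-0.054,0,0,0],[0,0,0,-0.054,0,0,0],[0,0,0,-0.054,0,0,0]]'
python3 -m crank '[[0,0,0.003,0,0,0,0],[0,-0.001,0.006,0,0,0,0],[0,-0.001,0.009,0,0,0,0],[0,-0.001,0.012,0,0,0,0],[0,-0.001,0.012,0,0,0,0],[0,-0.001,0.012,0,0,0,0]]'
python3 - <<'E'
from h import *
p,W,c=grab('wrist','wrist7.png');p,W,c=grab('side','side7.png')
cv2.imwrite('pics/side7z.png',cv2.resize(p[150:270,180:320],None,fx=5,fy=4.5,interpolation=cv2.INTER_CUBIC)[:,:,::-1])
E
```

```text
clock: 11.0
ee_pos: [0.5398, -0.0059, 0.2481]
tcp_rot: [0.706, -0.049, 0.704, 0.049]
contact_force: [-0.2, -0.3, -0.3]
grip_width: 0.0008
clock: 11.5
ee_pos: [0.5379, 0.0065, 0.2463]
tcp_rot: [0.705, -0.049, 0.705, 0.049]
contact_force: [0.0, -1.2, 0.6]
grip_width: 0.0005
```

View pics/side7z.png

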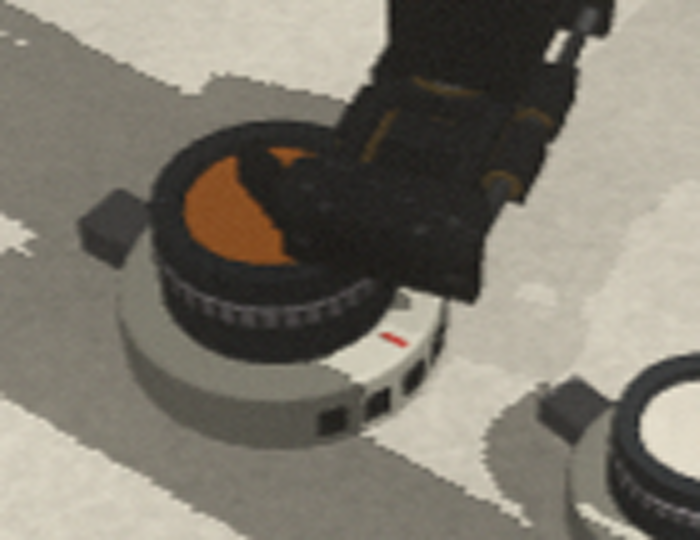

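View pics/wrist7.png

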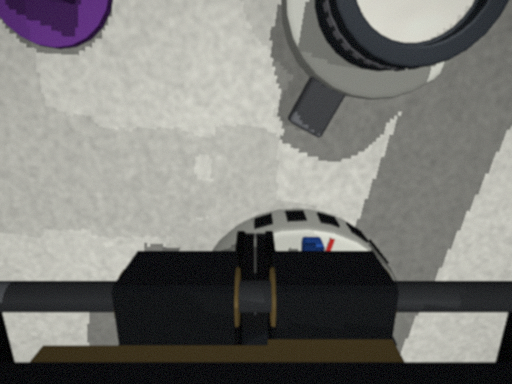

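```bash
python3 -m crank '[[0,0,0.002,0,0,0,0],[0,0,0.004,0,0,0,0],[0,-0.001,0.006,0,0,0,0],[0,-0.001,0.008,0,0,0,0],[0,-0.0015,0.010,0,0,0,0],[0,-0.0015,0.011,0,0,0,0],[0,-0.0015,0.011,0,0,0,0]]'
python3 -m crank '[[0,0,0.001,0,0,0,0],[0,0,0.002,0,0,0,0],[0,-0.0005,0.003,0,0,0,0],[0,-0.0005,0.003,0,0,0,0]]'
python3 - <<'E'
from h import *
p,W,c=grab('wrist','wrist8.png')
E
```

```text
clock: 12.18
ee_pos: [0.5363, 0.0175, 0.2462]
tcp_rot: [0.705, -0.049, 0.705, 0.049]
contact_force: [0.6, 0.5, 0.1]
grip_width: 0.0005
clock: 12.52
ee_pos: [0.5359, 0.0203, 0.2463]
tcp_rot: [0.705, -0.049, 0.705, 0.049]
contact_force: [-0.1, 0.0, 0.1]
grip_width: 0.0003
```

View pics/wrist8.png

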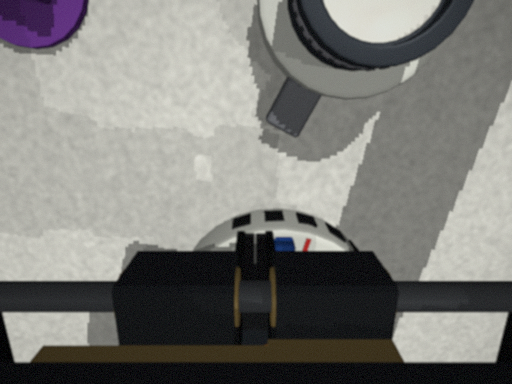

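```bash
python3 - <<'E'
import numpy as np
c0=np.array([.6007,.0440])
def P(t,s=.0135,r=.068):
    t=np.radians(t);er=np.array([np.cos(t),np.sin(t)]);et=np.array([np.sin(t),-np.cos(t)]);return c0+r*er-s*et
for t in np.arange(188,121,-2): print(t,(1e3*P(t)).round(1),(1e3*(P(t)-P(t+2))).round(2))
E
```

```text
188 [535.2  21.2] [-0.84  2.27]
186 [534.5  23.5] [-0.76  2.3 ]
184 [533.8  25.8] [-0.68  2.32]
182 [533.2  28.1] [-0.59  2.35]
180 [532.7  30.5] [-0.51  2.36]
178 [532.3  32.9] [-0.43  2.38]
176 [531.9  35.3] [-0.35  2.39]
174 [531.7  37.7] [-0.26  2.41]
172 [531.5  40.1] [-0.18  2.41]
170 [531.4  42.5] [-0.09  2.42]
168 [531.4  44.9] [-0.01  2.42]
166 [531.5  47.4] [0.07 2.42]
164 [531.6  49.8] [0.16 2.41]
162 [531.9  52.2] [0.24 2.41]
160 [532.2  54.6] [0.33 2.4 ]
158 [532.6  57. ] [0.41 2.38]
156 [533.1  59.3] [0.49 2.37]
154 [533.7  61.7] [0.58 2.35]
152 [534.3  64. ] [0.66 2.33]
150 [535.1  66.3] [0.74 2.3 ]
148 [535.9  68.6] [0.82 2.28]
146 [536.8  70.8] [0.9  2.25]
144 [537.8  73. ] [0.98 2.21]
142 [538.8  75.2] [1.05 2.18]
140 [539.9  77.4] [1.13 2.14]
138 [541.1  79.5] [1.2 2.1]
136 [542.4  81.5] [1.27 2.06]
134 [543.8  83.5] [1.35 2.01]
132 [545.2  85.5] [1.41 1.96]
130 [546.6  87.4] [1.48 1.91]
128 [548.2  89.3] [1.55 1.86]
126 [549.8  91.1] [1.61 1.8 ]
124 [551.5  92.8] [1.67 1.75]
122 [553.2  94.5] [1.73 1.69]
```

```bash
python3 -m crank '[[0,-0.001,0.003,0,0,0,-2],[0,-0.0017,0.0053,0,0,0,-4],[0,-0.0023,0.0076,0,0,0,-6],[0,-0.0028,0.010,0,0,0,-8],[0,-0.0032,0.0124,0,0,0,-10],[0,-0.0036,0.0148,0,0,0,-12],[0,-0.0038,0.0172,0,0,0,-14],[0,-0.004,0.0196,0,0,0,-16],[0,-0.0041,0.022,0,0,0,-18],[0,-0.0041,0.022,0,0,0,-18]]'
python3 - <<'E'
from h import *
p,W,c=grab('wrist','wrist9.png');print(manip.get_obs()['contact_force'])
E
```

```text
clock: 13.4
ee_pos: [0.5319, 0.0422, 0.2463]
tcp_rot: [0.705, 0.062, 0.704, -0.063]
contact_force: [-0.3, -0.5, -0.7]
grip_width: 0.0004
[ 0.15132469 -0.88833908  0.28025265]
```

View pics/wrist9.png

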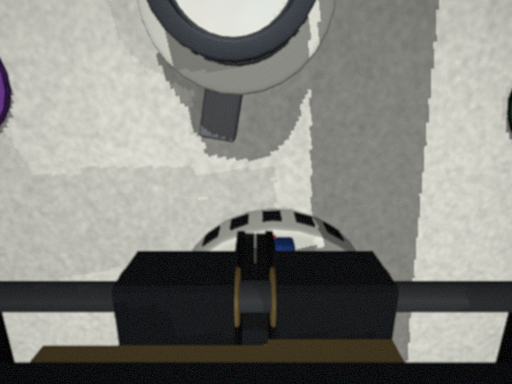

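The lug moves along with the finger. From here I'll take small steps and watch the force.

```bash
python3 -m crank '[[0,0,0.0006,0,0,0,-0.5],[0,0,0.0012,0,0,0,-1],[0,0,0.0018,0,0,0,-1.5],[0,0,0.0024,0,0,0,-2],[0,0,0.0024,0,0,0,-2]]'
```

```text
clock: 13.87
ee_pos: [0.5319, 0.0446, 0.2463]
tcp_rot: [0.703, 0.074, 0.703, -0.075]
contact_force: [0.3, -3.0, -0.6]
grip_width: 0.0006
```

```bash
python3 -m crank '[[0,0,0.0006,0,0,0,-0.5],[0,0,0.0012,0,0,0,-1],[0,0,0.0018,0,0,0,-1.5],[0,0.0001,0.0024,0,0,0,-2],[0,0.0001,0.0024,0,0,0,-2]]'
```

```text
clock: 14.28
ee_pos: [0.5319, 0.0472, 0.2462]
tcp_rot: [0.702, 0.087, 0.702, -0.087]
contact_force: [0.5, -2.0, 0.2]
grip_width: 0.0003
```

```bash
python3 -m crank '[[0,0,0.0006,0,0,0,-0.5],[0,0,0.0012,0,0,0,-1],[0,0.0001,0.0018,0,0,0,-1.5],[0,0.0001,0.0024,0,0,0,-2],[0,0.0001,0.0024,0,0,0,-2]]'
```

```text
clock: 14.7
ee_pos: [0.532, 0.0496, 0.2463]
tcp_rot: [0.7, 0.099, 0.7, -0.099]
contact_force: [1.0, -2.5, -0.8]
grip_width: 0.0006
```

```bash
python3 -m crank '[[0,0,0.0006,0,0,0,-0.5],[0,0.0001,0.0012,0,0,0,-1],[0,0.0002,0.0018,0,0,0,-1.5],[0,0.0003,0.0024,0,0,0,-2],[0,0.0003,0.0024,0,0,0,-2]]'
```

```text
clock: 15.12
ee_pos: [0.5322, 0.052, 0.2462]
tcp_rot: [0.698, 0.111, 0.698, -0.111]
contact_force: [1.0, -2.5, -0.5]
grip_width: 0.0
```

```bash
python3 -m crank '[[0,0.0001,0.0006,0,0,0,-0.5],[0,0.0002,0.0012,0,0,0,-1],[0,0.0003,0.0018,0,0,0,-1.5],[0,0.0003,0.0024,0,0,0,-2],[0,0.0003,0.0024,0,0,0,-2]]'
```

```text
clock: 15.53
ee_pos: [0.5326, 0.0544, 0.2462]
tcp_rot: [0.696, 0.123, 0.696, -0.123]
contact_force: [0.2, -2.6, -0.1]
grip_width: 0.0007
```

```bash
python3 -m crank '[[0,0.0001,0.0006,0,0,0,-0.5],[0,0.0002,0.0012,0,0,0,-1],[0,0.0003,0.0018,0,0,0,-1.5],[0,0.0004,0.0024,0,0,0,-2],[0,0.0004,0.0024,0,0,0,-2]]'
```

```text
clock: 15.95
ee_pos: [0.533, 0.0568, 0.2462]
tcp_rot: [0.694, 0.136, 0.694, -0.136]
contact_force: [1.0, -1.8, -0.7]
grip_width: 0.0007
```

```bash
python3 -m crank '[[0,0.0001,0.0006,0,0,0,-0.5],[0,0.0002,0.0012,0,0,0,-1],[0,0.0003,0.0018,0,0,0,-1.5],[0,0.0005,0.0024,0,0,0,-2],[0,0.0005,0.0024,0,0,0,-2]]'
```

```text
clock: 16.37
ee_pos: [0.5335, 0.0591, 0.2462]
tcp_rot: [0.692, 0.148, 0.692, -0.148]
contact_force: [0.0, -1.7, 0.2]
grip_width: 0.0003
```

```bash
python3 -m crank '[[0,0.0001,0.0006,0,0,0,-0.5],[0,0.0003,0.0012,0,0,0,-1],[0,0.0004,0.0018,0,0,0,-1.5],[0,0.0006,0.0024,0,0,0,-2],[0,0.0006,0.0024,0,0,0,-2]]'
```

```text
clock: 16.78
ee_pos: [0.5341, 0.0616, 0.2462]
tcp_rot: [0.689, 0.16, 0.689, -0.16]
contact_force: [0.1, -1.0, -0.7]
grip_width: 0.0003
```

```bash
python3 -m crank '[[0,0.0002,0.0006,0,0,0,-0.5],[0,0.0003,0.0012,0,0,0,-1],[0,0.0005,0.0018,0,0,0,-1.5],[0,0.0006,0.0023,0,0,0,-2],[0,0.0006,0.0023,0,0,0,-2]]'
```

```text
clock: 17.2
ee_pos: [0.5347, 0.0639, 0.2462]
tcp_rot: [0.686, 0.172, 0.686, -0.172]
contact_force: [0.7, -1.7, -0.1]
grip_width: 0.0006
```

```bash
python3 -m crank '[[0,0.0002,0.0006,0,0,0,-0.5],[0,0.0004,0.0012,0,0,0,-1],[0,0.0006,0.0018,0,0,0,-1.5],[0,0.0007,0.0023,0,0,0,-2],[0,0.0007,0.0023,0,0,0,-2]]'
```

```text
clock: 17.62
ee_pos: [0.5354, 0.0661, 0.2462]
tcp_rot: [0.683, 0.184, 0.683, -0.184]
contact_force: [0.0, -2.5, 0.2]
grip_width: 0.0009
```

```bash
python3 - <<'E'
from h import *
p,W,c=grab('wrist','wrist10.png');print(manip.get_obs()['contact_force'])
p,W,c=grab('side','side10.png')
cv2.imwrite('pics/side10z.png',cv2.resize(p[150:270,180:320],None,fx=5,fy=4.5,interpolation=cv2.INTER_CUBIC)[:,:,::-1])
E
```

```text
[-0.45479008 -2.08824793  0.68131306]
```

View pics/wrist10.png

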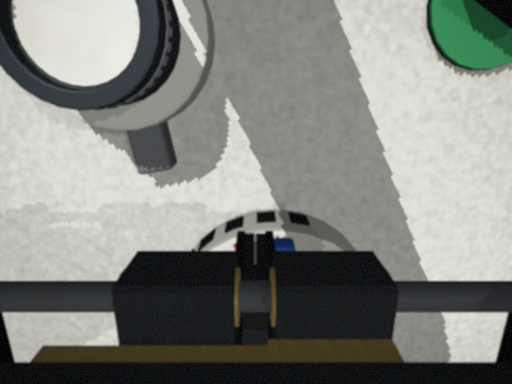

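View pics/side10z.png

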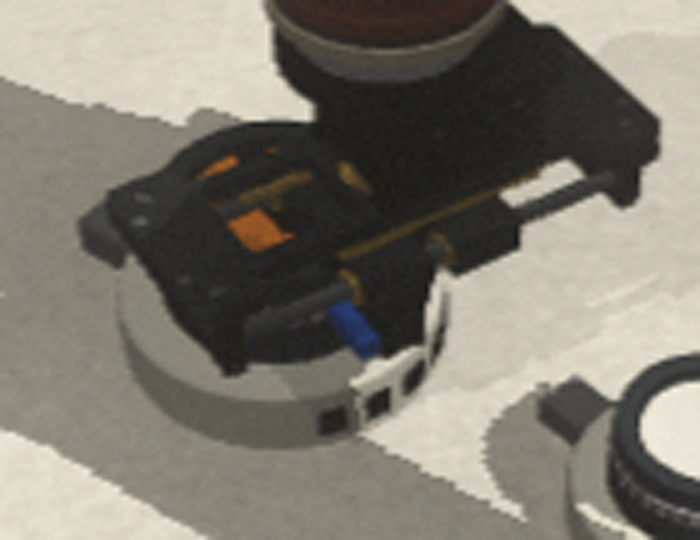

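Tracking is good: the lug at (285,245) in the wrist view stays against the finger, and it is still turning freely at about 2 N.

```bash
python3 -m crank '[[0,0.0002,0.0006,0,0,0,-0.5],[0,0.0004,0.0012,0,0,0,-1],[0,0.0006,0.0018,0,0,0,-1.5],[0,0.0008,0.0023,0,0,0,-2],[0,0.0008,0.0023,0,0,0,-2]]'
```

```text
clock: 18.13
ee_pos: [0.5362, 0.0684, 0.2462]
tcp_rot: [0.68, 0.196, 0.68, -0.195]
contact_force: [1.0, -1.2, -0.1]
grip_width: 0.0002
```

```bash
python3 -m crank '[[0,0.0002,0.0006,0,0,0,-0.5],[0,0.0005,0.0012,0,0,0,-1],[0,0.0007,0.0017,0,0,0,-1.5],[0,0.0009,0.0022,0,0,0,-2],[0,0.0009,0.0022,0,0,0,-2]]'
```

```text
clock: 18.55
ee_pos: [0.5371, 0.0706, 0.2462]
tcp_rot: [0.676, 0.207, 0.676, -0.207]
contact_force: [-0.7, -2.2, 0.1]
grip_width: 0.0009
```

```bash
python3 -m crank '[[0,0.0002,0.0006,0,0,0,-0.5],[0,0.0005,0.0011,0,0,0,-1],[0,0.0007,0.0017,0,0,0,-1.5],[0,0.001,0.0022,0,0,0,-2],[0,0.001,0.0022,0,0,0,-2]]'
```

```text
clock: 18.97
ee_pos: [0.5381, 0.0728, 0.2462]
tcp_rot: [0.672, 0.219, 0.672, -0.219]
contact_force: [-0.5, -1.9, -0.2]
grip_width: 0.0004
```

```bash
python3 -m crank '[[0,0.0003,0.0006,0,0,0,-0.5],[0,0.0005,0.0011,0,0,0,-1],[0,0.0008,0.0017,0,0,0,-1.5],[0,0.001,0.0022,0,0,0,-2],[0,0.001,0.0022,0,0,0,-2]]'
```

```text
clock: 19.38
ee_pos: [0.5388, 0.0746, 0.246]
tcp_rot: [0.668, 0.23, 0.669, -0.231]
contact_force: [-2.4, -4.8, 1.6]
grip_width: 0.001
```

It has come up firm: the force has jumped to about 5.3 N along the push. I'll go on with finer steps.

```bash
python3 -m crank '[[0,0.0002,0.0003,0,0,0,-0.3],[0,0.0004,0.0006,0,0,0,-0.6],[0,0.0004,0.0006,0,0,0,-0.6],[0,0.0004,0.0006,0,0,0,-0.6]]'; python3 -c "
from h import *
for i in range(3):
  print(manip.get_obs()['contact_force']@np.array([.616,.788,0]))"
```

```text
clock: 19.72
ee_pos: [0.5391, 0.075, 0.246]
tcp_rot: [0.667, 0.234, 0.668, -0.235]
contact_force: [-2.3, -6.0, 1.1]
grip_width: -0.0002
-6.163140564664303
-6.163140564664303
-6.163140564664303
```

```bash
python3 -m crank '[[0,0.0002,0.0003,0,0,0,-0.3],[0,0.0004,0.0006,0,0,0,-0.6],[0,0.0004,0.0006,0,0,0,-0.6],[0,0.0004,0.0006,0,0,0,-0.6]]'; python3 -c "
from h import *
print(manip.get_obs()['contact_force']@np.array([.624,.781,0]))"
```

```text
clock: 20.05
ee_pos: [0.5393, 0.0756, 0.2458]
tcp_rot: [0.665, 0.237, 0.667, -0.238]
contact_force: [-3.3, -6.2, 1.2]
grip_width: 0.0003
-6.89128590127719
```

```bash
cat > f.py <<'E'
from h import *
F=[];X=[]
for i in range(8):
    manip.grab_frame('wrist'); o=manip.get_obs(); F.append(o['contact_force']);X.append(o['ee_pos'])
F=np.array(F);m=F.mean(0);d=np.array([.63,.777]);d/=np.hypot(*d)
print(m.round(2),F.std(0).round(2),'push',-m[:2]@d,'radial',m[:2]@np.array([-d[1],d[0]]),np.mean(X,0).round(5))
E
python3 f.py
```

```text
[-3.06 -5.93  1.92] [0.42 0.74 0.36] push 6.532931626655583 radial -1.3580497195184509 [0.53935 0.07557 0.24587]
```

```bash
python3 -m crank '[[0,0.0003,0.0004,0,0,0,-0.4],[0,0.0006,0.0008,0,0,0,-0.8],[0,0.0006,0.0008,0,0,0,-0.8],[0,0.0006,0.0008,0,0,0,-0.8]]'; python3 f.py
```

```text
clock: 20.78
ee_pos: [0.5398, 0.0763, 0.2458]
tcp_rot: [0.664, 0.241, 0.665, -0.243]
contact_force: [-4.4, -6.4, 2.2]
grip_width: 0.0004
[-3.94 -6.42  1.68] [0.35 0.44 0.46] push 7.471804942920678 radial -0.9858993005215253 [0.5398  0.07632 0.24579]
```

```bash
python3 -m crank '[[0,0.0003,0.0004,0,0,0,-0.4],[0,0.0006,0.0008,0,0,0,-0.8],[0,0.0006,0.0008,0,0,0,-0.8],[0,0.0006,0.0008,0,0,0,-0.8]]'; python3 f.py
```

```text
clock: 21.52
ee_pos: [0.5403, 0.0771, 0.2457]
tcp_rot: [0.662, 0.246, 0.663, -0.248]
contact_force: [-4.9, -6.4, 2.2]
grip_width: 0.0005
[-4.53 -6.71  2.12] [0.66 0.53 0.39] push 8.06852058531493 radial -0.7045912186498131 [0.54024 0.07706 0.2457 ]
```

```bash
python3 -m crank '[[0,0.0003,0.0004,0,0,0,-0.4],[0,0.0006,0.0008,0,0,0,-0.8],[0,0.0006,0.0008,0,0,0,-0.8],[0,0.0006,0.0008,0,0,0,-0.8]]'; python3 f.py; python3 - <<'E'
from h import *
p,W,c=grab('wrist','wrist11.png')
p,W,c=grab('side','side11.png')
cv2.imwrite('pics/side11z.png',cv2.resize(p[150:270,180:320],None,fx=5,fy=4.5,interpolation=cv2.INTER_CUBIC)[:,:,::-1])
E
```

```text
clock: 22.25
ee_pos: [0.5407, 0.0778, 0.2456]
tcp_rot: [0.66, 0.25, 0.662, -0.253]
contact_force: [-5.4, -6.7, 2.1]
grip_width: 0.0003
[-5.34 -7.42  2.53] [0.68 0.56 0.56] push 9.125920342142471 radial -0.525082556159556 [0.54069 0.0778  0.2456 ]
```

View pics/wrist11.png

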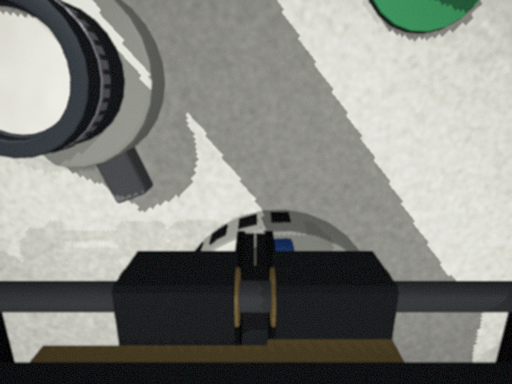

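View pics/side11z.png

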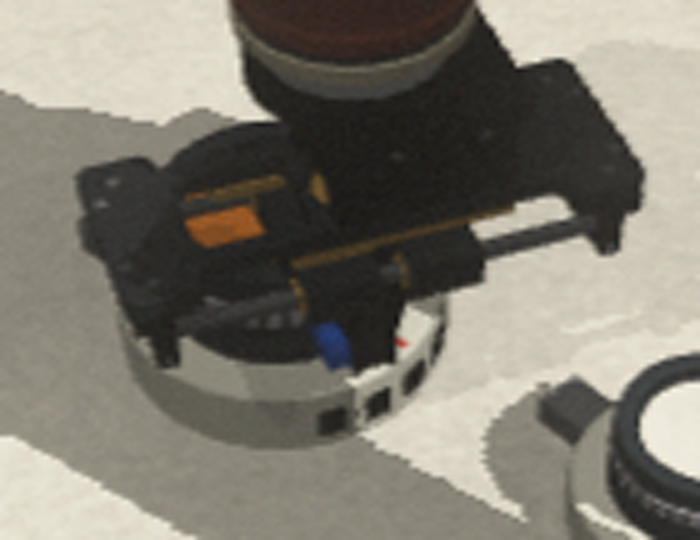

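```bash
python3 -m crank '[[0,0.0002,0.0002,0,0,0,-0.2],[0,0.0003,0.0004,0,0,0,-0.4],[0,0.0003,0.0004,0,0,0,-0.4],[0,0.0003,0.0004,0,0,0,-0.4]]'; python3 f.py
```

```text
clock: 23.08
ee_pos: [0.5409, 0.0781, 0.2456]
tcp_rot: [0.659, 0.253, 0.661, -0.255]
contact_force: [-5.5, -8.0, 1.8]
grip_width: 0.0004
[-5.73 -7.48  2.18] [0.43 0.44 0.29] push 9.41333093187056 radial -0.25984510376666403 [0.5409  0.07814 0.24555]
```

The push is 9.4 N at the finger, about 9.9 N at the lug point, which is in the wanted range. I'll back off tangentially and rise.

```bash
python3 -m crank '[[0,-0.001,-0.001,0,0,0,0],[0,-0.003,-0.003,0,0,0,0],[0,-0.006,-0.006,0,0,0,0],[0,-0.01,-0.01,0,0,0,0],[0,-0.014,-0.012,0,0,0,0],[0,-0.014,-0.012,0,0,0,0],[0,-0.014,-0.012,0.03,0,0,0],[0,-0.014,-0.012,0.06,0,0,0],[0,-0.014,-0.012,0.09,0,0,0],[0,-0.014,-0.012,0.12,0,0,0],[0,-0.014,-0.012,0.15,0,0,0],[0,-0.014,-0.012,0.15,0,0,0]]'
python3 -m crank '[[0,-0.03,-0.04,0.02,0,0,0],[0,-0.06,-0.08,0.02,0,0,0],[0,-0.09,-0.12,0.02,0,0,0],[0,-0.11,-0.16,0.02,0,0,0],[0,-0.11,-0.2,0.02,0,0,0],[0,-0.11,-0.24,0.02,0,0,0],[0,-0.11,-0.24,0.02,0,0,0],[0,-0.11,-0.24,0.02,0,0,0],[0,-0.11,-0.24,0.02,0,0,0]]'
python3 - <<'E'
from h import *
c0=np.array([.6007,.0440])
for n in ('top','side'):
    p,W,c=grab(n,n+'12.png')
    hsv=cv2.cvtColor(p,cv2.COLOR_RGB2HSV);r=np.hypot(W[...,0]-c0[0],W[...,1]-c0[1])
    b=(abs(hsv[...,0].astype(int)-112)<15)&(hsv[...,1]>120)&(r<.09)&(r>.045)&(W[...,2]<.09)
    d=np.median(W[b][:,:2],0)-c0;print(n,'lug',b.sum(),np.degrees(np.arctan2(d[1],d[0])),np.hypot(*d))
    am=(abs(hsv[...,0].astype(int)-14)<8)&(hsv[...,1]>150)&(r<.05)
    P=W[am];print('amber',cv2.minEnclosingCircle(P[:,:2].astype(np.float32)),np.median(P[:,2]),np.linalg.lstsq(np.c_[P[:,:2]-c0,np.ones(len(P))],P[:,2],rcond=None)[0])
    m=(r<.065)&(abs(W[...,2]-.098)<.004)&~am;print('rim',cv2.minEnclosingCircle(W[m][:,:2].astype(np.float32)))
    if n=='side': cv2.imwrite('pics/side12z.png',cv2.resize(p[150:270,180:320],None,fx=5,fy=4.5,interpolation=cv2.INTER_CUBIC)[:,:,::-1])
print(manip.get_obs()['contact_force'])
E
```

```text
clock: 24.48
ee_pos: [0.5296, 0.0671, 0.4038]
tcp_rot: [0.664, 0.255, 0.656, -0.252]
contact_force: [1.7, -1.1, 0.1]
grip_width: 0.0005
clock: 25.23
ee_pos: [0.4176, -0.174, 0.4159]
tcp_rot: [0.659, 0.255, 0.66, -0.255]
contact_force: [0.2, 0.7, -0.0]
grip_width: 0.0006
top lug 38 140.68124630363573 0.06084555648128638
amber ((0.6017404794692993, 0.043979890644550323), 0.038905974477529526) 0.0942049070638618 [0.00363378 0.01043371 0.09504105]
rim ((0.6024638414382935, 0.04318908974528313), 0.04990183562040329)
side lug 58 138.53231302879772 0.06643421738049093
amber ((0.6011989712715149, 0.0455809161067009), 0.03883148357272148) 0.09406127539431758 [0.00184223 0.0060692  0.09420413]
rim ((0.6012223362922668, 0.045787107199430466), 0.0505339615046978)
[ 0.12493007 -0.18263618 -0.39495237]
```

View pics/top12.png

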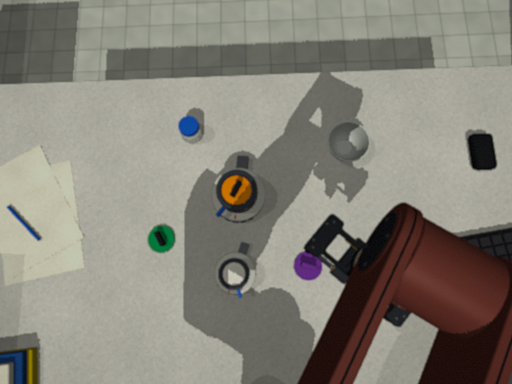

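View pics/side12z.png

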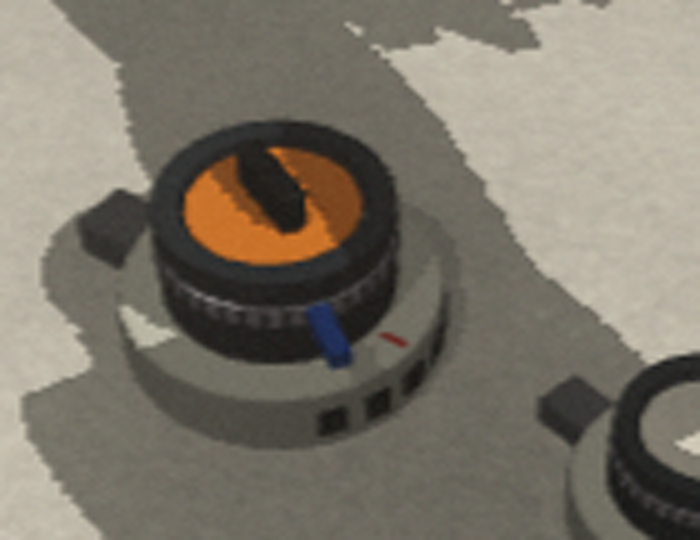

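In the top view the filter is centred at (237,190) and the lug at (221,211), about 34° past the front line. The jar, bowl and green filter sit at the same pixels as at the start, and the arm is clear. I'm handing in.

```bash
python3 -c "
from station import manip
print(manip.finish_job())"
```

```text
the job is handed in; nothing more can be done
None
```

I laid the amber filter in the larger lamp's recess and let it go. Then I pushed the blue lug clockwise with closed fingers until it came up firm, and on to about 9.4 N at the finger, roughly 9.9 N at the lug point. I backed off, withdrew and handed in at about 25 s.

**Last checks:**
- **Filter:** flat, with its top at 94 mm and within about 1 mm of the rim's centre.
- **Lug:** about 34° past the lamp's front line on the +y side.
- **Other objects:** the jar, bowl and green filter looked unmoved in the last top view; I did not re-measure them.
- **Robot:** touching nothing, contact force under 0.5 N.

**What did not fully agree:** I could not see the nip angle directly. From the force it comes to about 0.03 rad; taking all of the finger's travel after firming as ring motion gives at most about 0.06 rad. Both are within 0.015 to 0.075 rad. The top and side cameras differed by about 2 mm in position, and by 2° on the final lug angle.

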